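Put the stuck corer away in its graded hole

ROBOT

A 6-joint arm with a two-finger parallel gripper is mounted at the origin on the work surface. World frame = base frame: x ahead of the robot, y to its left, z up, the work surface at z = 0. Lengths are in m, angles in rad, forces in N, time in s.
With the tool pointing down it reaches from about 0.275 to 0.85 m from the base axis. Payload 5.2 kg.
Tool frame: the origin (TCP) lies between the finger pads; the fingertips stand ctrl.tip_reach ahead of it and the grasp point (between the pads) lies 2 mm behind it (ctrl.tip_reach is the distance from the TCP to the fingertips, in m); z points along the fingers, y is the line along which they close (so a half turn about z gives the same grasp; the last joint's range is limited). The gripper opens to 85 mm and grips with 20 to 120 N. Pads are 22 mm wide; open, the fingers measure 114 mm over their backs; the gripper's body (76 mm by 85 mm) begins 54 mm behind the grasp point. The pads swing forward as they close: fully open they stand 13 mm farther back than shut.
Start: joints at [-1.503, 0.259, 1.535, -0, 1.348, -0.203], TCP at [0.147, -0.53, 0.248] pointing down, gripper open.
Joint ranges: [-3.14, 3.14], [-0.91, 2.08], [0.19, 2.58], [-1.22, 4.36], [0.22, 2.71], [-3.12, 3.12]. Speed limits (rad/s): [2.57, 2.57, 3.14, 3.14, 3.14, 3.14].

INTERFACE

Orientations are given as a unit quaternion [w, x, y, z].
In Python, from workcell import ctrl gives the robot as it stands.
- The arm moves only by the tool carry_out, never from a script. Its argument "series" is one flat list of numbers, 7 for each row, row after row: the shift along the tool's x, y, z each as a share of 40 cm, from -1 to 1, then the turn, a rotation vector about the tool's x, y, z each as a share of 180 degrees, from -1 to 1, then the finger opening in mm, from 0 to 85.4. In form: [tx, ty, tz, ax, ay, az, grip, tx, ty, tz, ax, ay, az, grip, ...]. A call has 1 to 5 rows; each row is the pose to reach, as a shift and turn from the pose commanded when the call began, along the tool's axes at that moment, turning the shorter way round; what a row does not reach only later rows make up. A row lasts 1/10 s, in which the tool goes at most 50 mm and 8.59 degrees, less where a joint would pass 70% of its speed; a pose out of reach is approached as far as the arm can. A call with a number of a shift or a turn outside -1 to 1 is refused whole. A call with a gripper value outside its range is refused whole. The fingers move at their own pace and stop on an object; "force" is the grip in N (left out, the last holds). Time passes only in rows, so rows that repeat a pose let the fingers close. It gives the time, the measured TCP pose, the force, the opening and the grip force at its end, in the units of the state.
- ctrl.observe(): the state, without advancing time (a new reading comes with each control period).
- ctrl.camera(name): name is "scene" or "top" or "wrist"; returns a dict with "img" (480x640x3 uint8, red, green, blue), "camera_matrix" (3x3 intrinsics, pixels), "k1" (the pictures are not rectified: a ray, as slopes to the right and down, at radius r is drawn at 1 + k1 r^2 times it, then the intrinsics apply), "world_to_cam" (4x4, takes a point from world to camera coordinates). Camera axes: x right, y down, z forward; pixel columns grow to the right and rows downward; lengths in m; the calibration is good to about 2 mm. A picture is of the moment at which its call begins. There is no depth.
- ctrl.job_done(): hands the job in; it is judged then, once.
Trained networks look in the newest picture that a camera, given by its name, has taken for a name from the list of things; names that differ only in an ending like _2 or _b are one class to them, and where a whole thing is asked for, a point or a joint stands for the part that bears it (a point fixed in the world has none). Each returns a list of dicts, best first, with "confidence" (0 to 1); they miss things now and then, are a little off and sometimes report something else, mostly with a low value. They report only what shows in the picture. A call takes as long as a camera call. They do not tell look-alikes from the thing itself.
- ctrl.recognise(camera, thing): "box" ([centre column, centre row, width, height] in pixels, round what is visible of it).
The state is a dict: "time": time; "qpos": joint angles; "qvel": joint speeds; "tau": joint torques, N m; "position": TCP position; "tcp_rot": TCP orientation; "wrist_force": force on the tool from outside, world axes, zero at the start; "torque": the same for the moment, N m; "grip_width": finger opening in m; "finger_force": force on a finger pad.
Only numpy, scipy, OpenCV 4.12 (cv2) and the standard library are available. Lean on these libraries where they do the work, as an engineer would, in place of code of your own. Each camera call takes 0.05 s, during which the arm holds its last target. There are 200 camera calls.

TASK

Put away the vegetable corer that is caught between the orange jaws of the leaning draining rack: rock it from side to side to push both jaws right back, without the gripper pushing on the jaws, then draw it out and drop it into the hole of the wooden block that matches its shank diameter, fully home with its collar down on the block, and let go. Leave the other two corers in the rack and do not disturb the pot and the bottle.

Things in the scene. Friction and masses are not known exactly. Their poses are not given: they have to be found in the camera images.
- corer_small_handle (a point): Small corer, loose, yellow handle, 0.12 kg. Point: on the axis, centre of the handle; z runs tip to handle. Along it from the tip (-86 mm): 10 mm thick nose 8 mm long, 8 mm cone, steel shank 15 mm across up to the collar (34 mm across, -36 to -30 mm), round handle 20 mm across (-30 to +30 mm). 116 mm overall.
- corer_medium_handle (a point): Medium corer, loose, green handle, 0.12 kg. Point: on the axis, centre of the handle; z runs tip to handle. Along it from the tip (-86 mm): 10 mm thick nose 8 mm long, 8 mm cone, steel shank 19 mm across up to the collar (34 mm across, -36 to -30 mm), round handle 20 mm across (-30 to +30 mm). 116 mm overall.
- corer_large_handle (a point): Large corer, loose, blue handle, 0.12 kg. Point: on the axis, centre of the handle; z runs tip to handle. Along it from the tip (-86 mm): 10 mm thick nose 8 mm long, 8 mm cone, steel shank 23 mm across up to the collar (34 mm across, -36 to -30 mm), round handle 20 mm across (-30 to +30 mm). 116 mm overall.
- rack: White draining rack, fixed, base 120 x 280 x 8 mm; origin under its centre, z up. Stations at its y = -85, 0, +85 mm (corers change places), each an 8 mm deep nose pocket with its floor centre at x = 0, z = 36 mm. Corers lean 25 degrees from vertical to the rack's -x, against a back plate. The station at y = -85 mm is the clip with two orange jaws; in the others nothing holds the corer.
- clip (a point): Fixed point: where the handle centre of the corer caught in the jaw clip lies (axes as the rack's). To free that corer, tip it about its nose, which stays in its pocket, towards the rack's +y and then -y (either first): some 9 degrees each way, 8 mm at the collar, pushes a jaw back (the nose gives 1.5 mm); then draw it out along its axis. The pocket is 3 mm wider than the nose.
- jaw_left (a joint): Orange jaw on the clip's +y side (rack's y), m: 0 closed, 0.006 fully pushed back, outwards. Slides sideways with stiff friction of 10 N and stays where left. Closed, its cheek (18 mm wide) is 0.5 mm beside the collar and its lip reaches 4 mm over the collar, 2.5 mm above it: a straight pull is blocked until both jaws are back. Jaw tops are 6.5 mm above the collar's top.
- jaw_right (a joint): The same on the clip's -y side, mirrored: 0 closed, 0.006 fully pushed back, outwards (towards the rack's -y).
- block_hole0 (a point): Centre of the mouth of the smallest hole, 17 mm wide and 53 mm deep, made for a 15 mm corer, in the fixed wooden storage block (60 x 210 x 60 mm). Axes are the block's: z up, y along the row; the mouths are 60 mm above the table and 50 mm apart, the holes growing towards -y. A corer fully home stands upright with its collar resting on the block, handle centre 36 mm above this point.
- block_hole1 (a point): Centre of the mouth of the second hole, 21 mm wide and 53 mm deep, made for a 19 mm corer, in the fixed wooden storage block (60 x 210 x 60 mm). Axes are the block's: z up, y along the row; the mouths are 60 mm above the table and 50 mm apart, the holes growing towards -y. A corer fully home stands upright with its collar resting on the block, handle centre 36 mm above this point.
- block_hole2 (a point): Centre of the mouth of the third hole, 25 mm wide and 53 mm deep, made for a 23 mm corer, in the fixed wooden storage block (60 x 210 x 60 mm). Axes are the block's: z up, y along the row; the mouths are 60 mm above the table and 50 mm apart, the holes growing towards -y. A corer fully home stands upright with its collar resting on the block, handle centre 36 mm above this point.
- block_hole3 (a point): Centre of the mouth of the largest hole, 29 mm wide and 53 mm deep, made for a 27 mm corer, in the fixed wooden storage block (60 x 210 x 60 mm). Axes are the block's: z up, y along the row; the mouths are 60 mm above the table and 50 mm apart, the holes growing towards -y. Its corer is not here: it stays empty.
- pan: Bystander: open steel ingredient pot, 80 mm wide, 90 mm high, loose; origin at the centre of its underside.
- sauce: Bystander: amber bottle with a red cap, 60 mm wide, 170 mm high, loose; origin at the centre of its underside.
Things that resemble listed ones, but are neither listed nor needed, are in the scene too. Of the things like the part that bears corer_large_handle, leave any that is pink, purple or white; of the rest the smaller one is meant.

How it is judged:
On the way, in this order (a step that is already met when the one before it is completed fails the run):
1. both orange jaws are pushed back by more than 3 mm (value of joint each of jaw_left, jaw_right above 0.003 m), for 0.1 s.
2. a corer has been drawn out, its handle higher than 150 mm or more than 120 mm from the clip (((height (world z) of corer_small_handle above 0.15 m or (horizontal distance between corer_small_handle and clip above 0.12 m and distance of corer_small_handle from where it was at the start of the episode above 0.1 m)) or (height (world z) of corer_medium_handle above 0.15 m or (horizontal distance between corer_medium_handle and clip above 0.12 m and distance of corer_medium_handle from where it was at the start of the episode above 0.1 m)) or (height (world z) of corer_large_handle above 0.15 m or (horizontal distance between corer_large_handle and clip above 0.12 m and distance of corer_large_handle from where it was at the start of the episode above 0.1 m)))), for 0.1 s.
At the end, for the whole second after the job is handed in: The corer that started in the jaw clip stands upright (within 3.4 degrees) in the hole made for its diameter, handle axis within 5 mm of the hole's centre and collar within 3.5 mm of the block's top; the other two corers are still in their stations, moved less than 12 mm (((horizontal distance between corer_small_handle and block_hole0 below 0.005 m and z of corer_small_handle in the frame of block_hole0 between 0.032 and 0.0395 m and angle between corer_small_handle's own z axis and vertical below 0.06 rad and y of each of corer_medium_handle, corer_large_handle in the frame of rack above -0.045 m and distance of each of corer_medium_handle, corer_large_handle from where it was at the start of the episode below 0.012 m) or (horizontal distance between corer_medium_handle and block_hole1 below 0.005 m and z of corer_medium_handle in the frame of block_hole1 between 0.032 and 0.0395 m and angle between corer_medium_handle's own z axis and vertical below 0.06 rad and y of each of corer_small_handle, corer_large_handle in the frame of rack above -0.045 m and distance of each of corer_small_handle, corer_large_handle from where it was at the start of the episode below 0.012 m) or (horizontal distance between corer_large_handle and block_hole2 below 0.005 m and z of corer_large_handle in the frame of block_hole2 between 0.032 and 0.0395 m and angle between corer_large_handle's own z axis and vertical below 0.06 rad and y of each of corer_small_handle, corer_medium_handle in the frame of rack above -0.045 m and distance of each of corer_small_handle, corer_medium_handle from where it was at the start of the episode below 0.012 m))); the robot touches nothing.
It fails at once if the gripper or arm pushes on an orange jaw (more than 2 N) (contact force between any of the fingers, the arm and jaw_left above 2 N or contact force between any of the fingers, the arm and jaw_right above 2 N).
It fails at once if the pot or the bottle is moved more than 20 mm (distance of any of pan, sauce from where it was at the start of the episode above 0.02 m).
It also fails if it takes over 48 s, if anything falls off the work surface, if the arm or the gripper's body presses on something with over 40 N, if the wrist force passes 120 N, or if a joint passes its speed limit or range.

## Working session

There is one attempt and no reset: what is moved stays moved. The work goes in short steps, Python scripts to look and compute and a tool call to move; the robot and the scene stay as the last step left them, time stands still between calls to the robot, and variables do not carry over. Pictures are saved under pics/ and viewed, at most 10 in all, crops included, and the job is handed in when it is done.

Besides the shell and the picture viewer there is one more tool, called after "Call:" by a JSON object that holds its "op" and its "data". carry_out: Moves the arm, as the interface text tells. Its arguments: {"type":"object","properties":{"series":{"type":"array"},"force":{"type":"number"}},"required":["series"]}

```bash
mkdir -p pics
cat > h.py <<'E'
import numpy as np, cv2
from workcell import ctrl
from scipy.spatial.transform import Rotation as R
def snap(n,f=None):
    c=ctrl.camera(n)
    if f: cv2.imwrite('pics/'+f,cv2.cvtColor(c['img'],cv2.COLOR_RGB2BGR))
    return c
def ray(c,u,v):
    K=np.array(c['camera_matrix']);T=np.array(c['world_to_cam']);k=c['k1']
    d=np.array([(u-K[0,2])/K[0,0],(v-K[1,2])/K[1,1]]);s=d.copy()
    for _ in range(30): s=d/(1+k*(s@s))
    Rw=T[:3,:3];o=-Rw.T@T[:3,3];w=Rw.T@np.array([s[0],s[1],1]);return o,w/np.linalg.norm(w)
def atz(c,u,v,z):
    o,w=ray(c,u,v);return o+w*(z-o[2])/w[2]
def tri(obs):
    A=np.zeros((3,3));b=np.zeros(3)
    for c,u,v in obs:
        o,w=ray(c,u,v);P=np.eye(3)-np.outer(w,w);A+=P;b+=P@o
    x=np.linalg.solve(A,b)
    res=[np.linalg.norm((np.eye(3)-np.outer(w,w))@(x-o)) for o,w in (ray(*q) for q in obs)]
    return x,np.array(res)
def proj(c,p):
    K=np.array(c['camera_matrix']);T=np.array(c['world_to_cam']);p=np.asarray(p,float)
    q=T[:3,:3]@p+T[:3,3];s=q[:2]/q[2];s=s*(1+c['k1']*(s@s));return np.array([K[0,0]*s[0]+K[0,2],K[1,1]*s[1]+K[1,2]])
E
python3 - <<'E'
from h import *
np.set_printoptions(precision=4,suppress=True)
for n in ['scene','top']:
    c=snap(n,n+'0.png')
    T=np.array(c['world_to_cam']);print(n,'cam at',-T[:3,:3].T@T[:3,3],'fwd',T[2,:3],c['k1'])
    for t in ['corer_small_handle','corer_medium_handle','corer_large_handle','rack','jaw_left','jaw_right','block_hole0','pan','sauce']:
        print(t,[(np.round(d['box']).astype(int).tolist(),round(d['confidence'],2)) for d in ctrl.recognise(n,t)][:4])
o=ctrl.observe();print(ctrl.tip_reach,o['position'],o['tcp_rot'],o['time'])
E
```

```text
scene cam at [1.1956 0.4591 0.8902] fwd [-0.5747 -0.401  -0.7134] -0.04641328567598907
corer_small_handle [([391, 291, 21, 52], 0.93)]
corer_medium_handle [([431, 301, 18, 44], 0.83), ([269, 227, 72, 65], 0.33)]
corer_large_handle [([350, 281, 16, 46], 0.98), ([426, 260, 47, 44], 0.8), ([505, 297, 18, 47], 0.72), ([269, 374, 54, 28], 0.59)]
rack [([384, 321, 137, 89], 0.78)]
jaw_left [([358, 287, 8, 18], 0.54)]
jaw_right [([341, 284, 7, 12], 0.41)]
block_hole0 [([269, 228, 70, 71], 0.59)]
pan [([352, 385, 45, 59], 0.96), ([341, 283, 10, 13], 0.37)]
sauce [([210, 271, 36, 65], 0.96)]
top cam at [0.3133 0.0197 1.1964] fwd [ 0.224   0.0094 -0.9745] -0.10484034953383146
corer_small_handle [([238, 237, 16, 20], 0.63)]
corer_medium_handle [([196, 250, 15, 21], 0.77)]
corer_large_handle [([148, 325, 25, 47], 0.97), ([236, 330, 63, 40], 0.9), ([326, 341, 36, 67], 0.86), ([297, 137, 49, 18], 0.74)]
rack [([237, 237, 127, 83], 0.78), ([198, 248, 12, 22], 0.48)]
jaw_left []
jaw_right [([264, 227, 7, 9], 0.69), ([284, 222, 2, 10], 0.41)]
block_hole0 [([410, 274, 101, 52], 0.7)]
pan [([227, 146, 37, 43], 0.7)]
sauce [([401, 169, 26, 47], 0.79)]
0.017 [ 0.1471 -0.5299  0.2483] [-0.      0.9908  0.135   0.    ] 1.0
```

View pics/scene0.png

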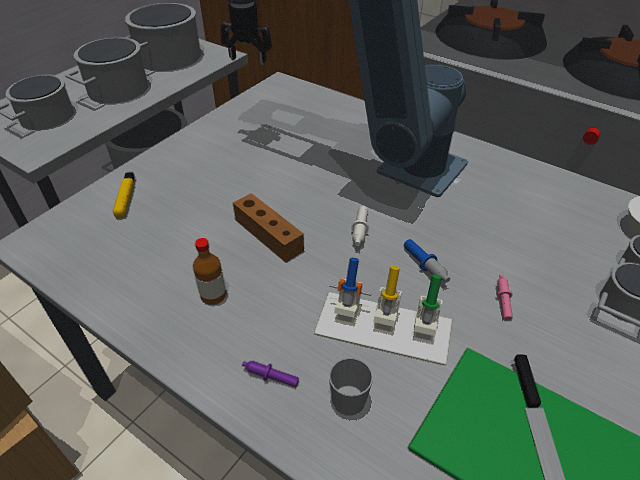

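View pics/top0.png

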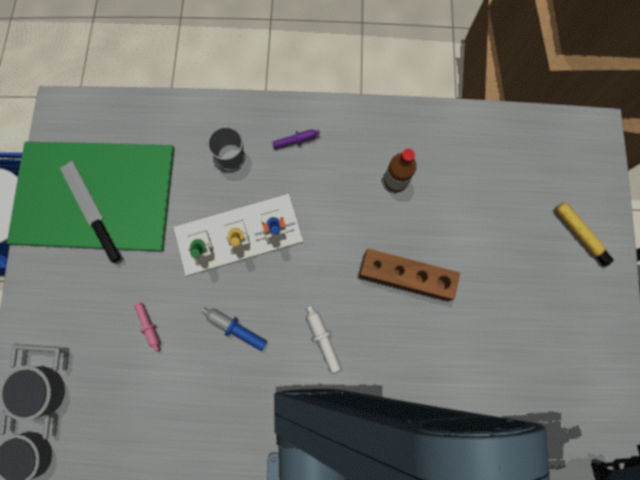

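Scene picture: three corers stand in the rack. Blue (351,281) is between the orange jaws, with yellow (391,291) and green (431,301) beside it. The block is at (269,227), the pot at (351,386) and the bottle at (209,271).
Candidates for the large corer are blue in the rack at (351,281), blue lying at (426,260), white at (360,227), purple at (270,374) and pink at (505,297). White, purple and pink are excluded. Of the two blues, the smaller is meant, and the one in the clip looks smaller. I'll confirm that with a crop and sizes.

Run:
```python
from h import *
np.set_printoptions(precision=4,suppress=True)
a=snap('scene');b=snap('top')
im=cv2.cvtColor(a['img'],cv2.COLOR_RGB2BGR)[220:370,310:460]
cv2.imwrite('pics/crop1.png',cv2.resize(im,None,fx=4,fy=4,interpolation=cv2.INTER_CUBIC))
print('blue top',tri([(a,353,260),(b,273,221)]))
print('lying blue ends', atz(b,205,311,.012),atz(b,266,345,.012))
print('rack corners',[atz(b,*q,.008)[:2] for q in [(174,228),(290,194),(303,241),(186,275)]])
print('holes top',[atz(b,*q,.06)[:2] for q in [(377,264.5),(399.5,270),(421.5,276),(444.5,282)]])
print('holes scene',[atz(a,*q,.06)[:2] for q in [(250,202),(261,212),(273,222),(286,232.5)]])
print('pan',atz(b,227,160,0),'sauce',atz(b,398,180,0),tri([(a,202,243),(b,408,155)]))
```

```text
blue top (array([0.574 , 0.1094, 0.1554]), array([0.0025, 0.0025]))
lying blue ends [0.3988 0.2592 0.012 ] [0.3307 0.119  0.012 ]
rack corners [array([0.5863, 0.3482]), array([0.6787, 0.0836]), array([0.5678, 0.0483]), array([0.4781, 0.31  ])]
holes top [array([ 0.5112, -0.1155]), array([ 0.501 , -0.1646]), array([ 0.4897, -0.2126]), array([ 0.4784, -0.2628])]
holes scene [array([ 0.4701, -0.2606]), array([ 0.4841, -0.2123]), array([ 0.4962, -0.164 ]), array([ 0.5077, -0.1146])]
pan [0.7603 0.2393 0.    ] sauce [ 0.7266 -0.1701  0.    ] (array([ 0.7228, -0.1629,  0.1683]), array([0.0015, 0.0015]))
```

View pics/crop1.png

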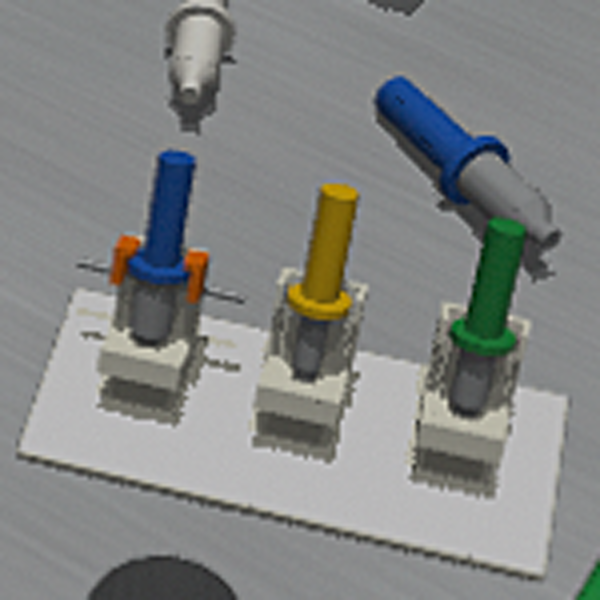

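The enlarged crop shows the corer between the jaws (crop 165,215) is the smaller blue one. The blue one lying at crop (460,150) is about 156 mm long against 116 mm, so it is the look-alike. The target is therefore the large corer, which goes in hole 2. Next I'll take closer wrist views.

```bash
cat >> h.py <<'E'
def cur():
    o=ctrl.observe();q=o['tcp_rot'];return np.array(o['position']),R.from_quat([q[1],q[2],q[3],q[0]])
def rel(p,Rt,dec=3):
    p0,R0=cur();t=R0.inv().apply(np.array(p)-p0)/.4;w=(R0.inv()*Rt).as_rotvec()/np.pi
    print('row',np.round(t,4).tolist(),np.round(w,4).tolist())
def frame(xdir,zdir): 
    z=np.array(zdir,float);z/=np.linalg.norm(z);x=np.array(xdir,float);x-=z*(x@z);x/=np.linalg.norm(x)
    return R.from_matrix(np.stack([x,np.cross(z,x),z],1))
E
python3 - <<'E'
from h import *
np.set_printoptions(precision=4,suppress=True)
c=snap('wrist');T=np.array(c['world_to_cam']);p,r=cur()
print('cam in tool',r.inv().apply(-T[:3,:3].T@T[:3,3]-p),'fwd',r.inv().apply(T[2,:3]),'right',r.inv().apply(T[0,:3]),c['camera_matrix'])
a=np.deg2rad(19.2)
rel([.42,-.21,.30],frame([np.cos(a),np.sin(a),0],[0,0,-1]))
E
```

```text
cam in tool [ 0.0695  0.0014 -0.1261] fwd [-0.2744 -0.0003  0.9616] right [-0.0004  1.      0.0003] [[378.9067   0.     312.2058]
 [  0.     378.9067 242.9442]
 [  0.       0.       1.    ]]
row [0.8713, -0.5883, -0.1292] [0.0, 0.0, -0.0205]
```

Call:
{"op": "carry_out", "data": {"series": [0.87,-0.59,-0.13,0,0,-0.02,50,0.87,-0.59,-0.13,0,0,-0.02,50,0.87,-0.59,-0.13,0,0,-0.02,50,0.87,-0.59,-0.13,0,0,-0.02,50,0.87,-0.59,-0.13,0,0,-0.02,50]}}

```text
time: 1.65
position: [0.3086, -0.3393, 0.2794]
tcp_rot: [0.0, 0.986, 0.166, 0.0]
wrist_force: [2.4, -0.1, -1.1]
grip_width: 0.05
finger_force: 0.0
```

Run:
```python
from h import *
print(cur()[0],ctrl.observe()['time'])
a=np.deg2rad(19.2)
rel([.49,-.16,.30],frame([np.cos(a),np.sin(a),0],[0,0,-1]))
```

```text
[ 0.30864267 -0.33928355  0.27940645] 1.65
row [0.575, -0.2754, -0.0515] [0.0002, -0.0001, -0.0007]
```

Call:
{"op": "carry_out", "data": {"series": [0.575,-0.275,-0.05,0,0,0,50,0.575,-0.275,-0.05,0,0,0,50,0.575,-0.275,-0.05,0,0,0,50,0.575,-0.275,-0.05,0,0,0,50,0.575,-0.275,-0.05,0,0,0,50]}}

```text
time: 2.15
position: [0.4862, -0.1639, 0.299]
tcp_rot: [0.0, 0.986, 0.166, 0.0]
wrist_force: [0.5, -0.5, -0.8]
grip_width: 0.05
finger_force: 0.0
```

Call:
{"op": "carry_out", "data": {"series": [0,0,0,0,0,0,50,0,0,0,0,0,0,50]}}

```text
time: 2.35
position: [0.4855, -0.1645, 0.2984]
tcp_rot: [0.0, 0.986, 0.168, -0.0]
wrist_force: [-0.5, -0.4, -0.8]
grip_width: 0.0502
finger_force: 0.0
```

Run:
```python
from h import *
c=snap('wrist','w1.png');print(cur()[0],np.abs(ctrl.observe()['qvel']).max())
import pickle;c.pop('x',0);pickle.dump({k:np.array(v) for k,v in c.items()},open('w1.pkl','wb'))
for t in ['block_hole0','rack','corer_large_handle']: print(t,[(np.round(d['box']).tolist(),round(d['confidence'],2)) for d in ctrl.recognise('wrist',t)])
```

```text
[ 0.48478773 -0.16545392  0.2983167 ] 0.03813364783395783
block_hole0 [([336.0, 206.0, 216.0, 162.0], 0.85)]
rack [([75.0, 35.0, 149.0, 69.0], 0.69)]
corer_large_handle [([22.0, 228.0, 43.0, 58.0], 0.78), ([142.0, 264.0, 55.0, 122.0], 0.7), ([32.0, 20.0, 65.0, 30.0], 0.57)]
```

View pics/w1.png

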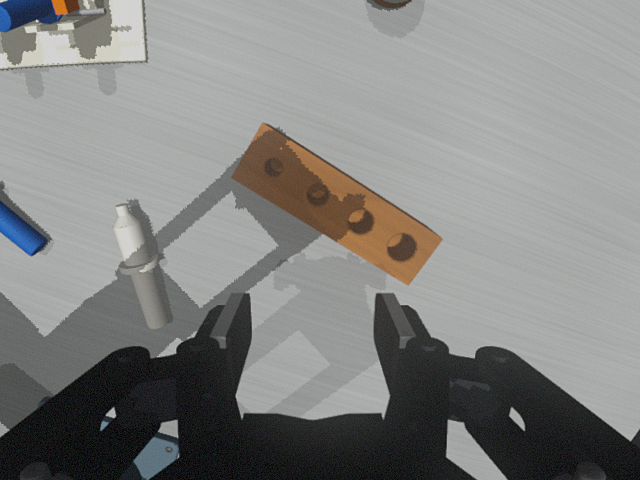

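The wrist view shows the block with its holes at about (273,166), (318,194), (361,221) and (402,247), growing towards -y. The pixel for hole 2 is (361,221).

Run:
```python
from h import *
import pickle
np.set_printoptions(precision=4,suppress=True)
w=pickle.load(open('w1.pkl','rb'));a=snap('scene');b=snap('top')
W=[(273.5,166.5),(318,194),(360.5,221),(402,247)];B=[(377,264.5),(399.5,270),(421.5,276),(444.5,282)];A=[(286,232.5),(273,222),(261,212),(250,202)]
for q,s,t in zip(W,A,B): print(atz(w,*q,.06)[:2], atz(b,*t,.06)[:2], tri([(w,*q),(b,*t)]), tri([(w,*q),(a,*s),(b,*t)])[0])
# rack view: tcp
al=np.deg2rad(19.2);rel([.53,.10,.30],frame([np.cos(al),np.sin(al),0],[0,0,-1]))
```

```text
[ 0.5122 -0.1175] [ 0.5112 -0.1155] (array([ 0.5119, -0.1167,  0.0541]), array([0.0005, 0.0005])) [ 0.5107 -0.1156  0.0611]
[ 0.5014 -0.1662] [ 0.501  -0.1646] (array([ 0.5012, -0.1657,  0.0573]), array([0.0007, 0.0007])) [ 0.5002 -0.1641  0.0626]
[ 0.4901 -0.2147] [ 0.4897 -0.2126] (array([ 0.4899, -0.2139,  0.0586]), array([0.001, 0.001])) [ 0.489  -0.2118  0.0636]
[ 0.479 -0.264] [ 0.4784 -0.2628] (array([ 0.4787, -0.2636,  0.0591]), array([0.0006, 0.0006])) [ 0.4774 -0.2599  0.0656]
row [0.3251, -0.5935, -0.0037] [0.0, 0.0001, -0.0012]
```

Call:
{"op": "carry_out", "data": {"series": [0.325,-0.593,0,0,0,0,50,0.325,-0.593,0,0,0,0,50,0.325,-0.593,0,0,0,0,50,0.325,-0.593,0,0,0,0,50,0.325,-0.593,0,0,0,0,50]}}

```text
time: 3.15
position: [0.5268, 0.0816, 0.2988]
tcp_rot: [0.0, 0.986, 0.165, 0.0]
wrist_force: [1.4, 0.3, 0.4]
grip_width: 0.0497
finger_force: 0.0
```

Call:
{"op": "carry_out", "data": {"series": [0.025,-0.04,0,0,0,0,50,0.025,-0.04,0,0,0,0,50,0.025,-0.04,0,0,0,0,50]}}

```text
time: 3.45
position: [0.5308, 0.0984, 0.2984]
tcp_rot: [0.0, 0.986, 0.166, -0.0]
wrist_force: [0.5, -0.6, -0.4]
grip_width: 0.0501
finger_force: 0.0
```

Run:
```python
from h import *
import pickle
c=snap('wrist','w2.png');print(cur()[0],np.abs(ctrl.observe()['qvel']).max())
pickle.dump({k:np.array(v) for k,v in c.items()},open('w2.pkl','wb'))
for t in ['rack','corer_large_handle','corer_small_handle','corer_medium_handle','jaw_left']: print(t,[(np.round(d['box']).tolist(),round(d['confidence'],2)) for d in ctrl.recognise('wrist',t)])
```

```text
[0.53082286 0.09787686 0.29846313] 0.01566038756991578
rack [([237.0, 126.0, 271.0, 119.0], 0.82)]
corer_large_handle [([317.0, 165.0, 38.0, 78.0], 0.79), ([343.0, 365.0, 33.0, 100.0], 0.78), ([170.0, 298.0, 76.0, 68.0], 0.74), ([36.0, 262.0, 44.0, 98.0], 0.7)]
corer_small_handle [([240.0, 125.0, 271.0, 116.0], 0.4)]
corer_medium_handle [([118.0, 162.0, 63.0, 83.0], 0.97)]
jaw_left [([295.0, 153.0, 14.0, 30.0], 0.59)]
```

View pics/w2.png

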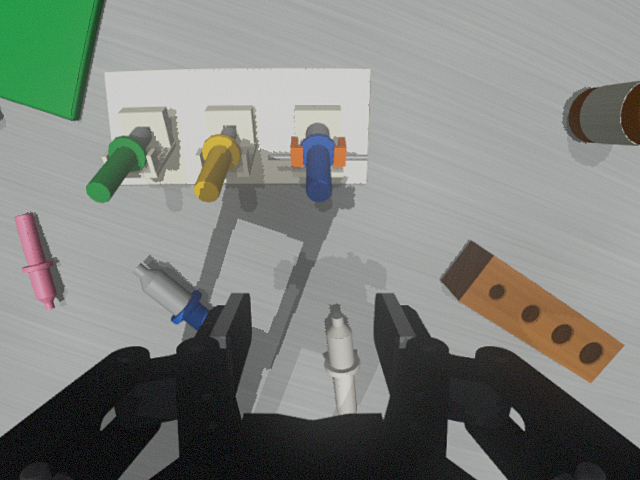

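The wrist view shows the rack square to the image, with corners near (107,71), (371,69), (367,184) and (105,186). The blue corer runs from its collar at (318,148) to its handle end at (319,192), with the jaws at (296,153) and (341,151). Next I'll fit the model and check it with overlays.

```bash
cat >> h.py <<'E'
def rackpt(s,p):
    c,n=np.cos(s[2]),np.sin(s[2]);p=np.atleast_2d(p);return np.stack([s[0]+c*p[:,0]-n*p[:,1],s[1]+n*p[:,0]+c*p[:,1],p[:,2]],1)
S25,C25=np.sin(np.deg2rad(25)),np.cos(np.deg2rad(25))
def axpt(d,y=-.085): # point d along axis from tip in rack frame
    return np.array([-S25*d,y,.036+C25*d])
def sil(c,P0,P1,r):
    ax=P1-P0;ax/=np.linalg.norm(ax);u=np.cross(ax,[0.3,1,0]);u/=np.linalg.norm(u);v=np.cross(ax,u)
    q=[proj(c,P+r*(np.cos(t)*u+np.sin(t)*v)) for P in (P0,P1) for t in np.linspace(0,6.28,40)]
    return cv2.convexHull(np.array(q,np.float32))
E
python3 - <<'E'
from h import *
import pickle
from scipy.optimize import least_squares
np.set_printoptions(precision=4,suppress=True)
w=pickle.load(open('w2.pkl','rb'));a=snap('scene');b=snap('top')
def blue(c,box):
    x0,x1,y0,y1=box;im=c['img'][y0:y1,x0:x1].astype(int);m=(im[...,2]>1.5*im[...,0]+10)&(im[...,2]>im[...,1]+20)
    k,l,s,ce=cv2.connectedComponentsWithStats(m.astype(np.uint8));i=1+s[1:,4].argmax();ce=ce[i]+[x0,y0];return ce,s[i],np.argwhere(l==i)[:,::-1]+[x0,y0]
m={}
for n,c,box in [('w',w,(270,370,100,220)),('a',a,(330,375,240,310)),('b',b,(255,295,200,250))]:
    m[n]=blue(c,box);print(n,m[n][0],m[n][1])
cor=[(.06,.14,.008),(.06,-.14,.008),(-.06,-.14,.008),(-.06,.14,.008)]
cw=[(107,71.5),(370.5,69),(367,184),(105,186)];cb=[(174,228),(290,194),(303,241),(186,275)]
for nm,c,q in [('w',w,cw),('top',b,cb)]:
    f=lambda s:(np.array([proj(c,p) for p in rackpt(s,cor)])-q).ravel()
    r=least_squares(f,[.578,.1975,.335]);print(nm,r.x[:2],np.rad2deg(r.x[2]),'res px',np.round(r.fun,1),'clip',rackpt(r.x,axpt(.086)),'top',rackpt(r.x,axpt(.116)))
    if nm=='w': s=r.x
# silhouettes of blue handle+collar vs mask
for n,c in [('w',w),('a',a),('b',b)]:
    im=np.zeros((480,640),np.uint8)
    for d0,d1,r in [(.056,.116,.010),(.05,.056,.017)]:
        P=rackpt(s,np.array([axpt(d0),axpt(d1)]));cv2.fillConvexPoly(im,sil(c,P[0],P[1],r).round().astype(int),1)
    ys,xs=np.nonzero(im);print(n,'model centroid',xs.mean(),ys.mean(),'bbox',xs.min(),ys.min(),xs.max()-xs.min()+1,ys.max()-ys.min()+1,len(xs),' mask bbox',m[n][2].min(0),m[n][1][2:])
E
```

```text
w [318.2479 165.8757] [  31   34   34   68 1513]
a [351.1912 275.3448] [ 12  18  17  33 319]
b [273.8333 231.0417] [16 29  6  5 24]
w [0.5777 0.1997] 18.41777640826394 res px [-4.8 -1.  -1.   0.5 -2.5  1.7  8.7 -2. ] clip [[0.5701 0.1076 0.1139]] top [[0.5581 0.1035 0.1411]]
top [0.5779 0.1976] 19.002533398265754 res px [-0.4 -1.2 -0.5 -0.6  1.1  0.5 -0.3  1.1] clip [[0.5712 0.1054 0.1139]] top [[0.5592 0.1012 0.1411]]
w model centroid 315.7026239067055 166.55490767735665 bbox 296 134 40 71 2058  mask bbox [301 134] [  34   68 1513]
a model centroid 350.47641509433964 275.1792452830189 bbox 341 257 18 35 424  mask bbox [342 258] [ 17  33 319]
b model centroid 273.52016129032256 226.1290322580645 bbox 265 217 17 20 248  mask bbox [271 229] [ 6  5 24]
```

Run:
```python
from h import *
import pickle
np.set_printoptions(precision=4,suppress=True)
w=pickle.load(open('w2.pkl','rb'));b=snap('top');a=snap('scene')
from scipy.optimize import least_squares
cor=np.array([(.06,.14,.008),(.06,-.14,.008),(-.06,-.14,.008)]);q=[(107,71.5),(370.5,69),(367,184)]
r=least_squares(lambda s:(np.array([proj(w,p) for p in rackpt(s,cor)])-q).ravel(),[.578,.1975,.335]);print(r.x,np.rad2deg(r.x[2]),r.fun,rackpt(r.x,axpt(.086)))
for s in [r.x,np.array([.5779,.1976,np.deg2rad(19)])]:
  vis=w['img'][...,::-1].copy()
  for n,c in [('w',w),('a',a)]:
    im=np.zeros((480,640),np.uint8)
    P=rackpt(s,np.array([axpt(.056),axpt(.116)]));h=sil(c,P[0],P[1],.010);cv2.fillConvexPoly(im,h.round().astype(int),1)
    ys,xs=np.nonzero(im);print(n,'handle-only x',xs.min(),xs.max(),'ymax',ys.max(),'low end x mean',xs[ys>ys.max()-25].mean())
x=w['img'].astype(int);m=(x[...,2]>1.5*x[...,0]+10)&(x[...,2]>x[...,1]+20)
ys,xs=np.nonzero(m[100:220,270:370]);xs+=270;ys+=100;print('mask w ymax',ys.max(),'low x',xs[ys>ys.max()-25].mean(),xs[ys>175].min(),xs[ys>175].max())
big=cv2.resize(vis[40:220,90:390],None,fx=2.5,fy=2.5)
for d0,d1,rr in [(.056,.116,.01),(.05,.056,.017)]:
  for y in (-.085,0,.085):
    P=rackpt(s,np.array([axpt(d0,y),axpt(d1,y)]));cv2.polylines(big,[((sil(w,P[0],P[1],rr)-[90,40])*2.5).round().astype(int)],True,(0,0,255),1)
c4=np.array([proj(w,p) for p in rackpt(s,[(.06,.14,.008),(.06,-.14,.008),(-.06,-.14,.008),(-.06,.14,.008)])])
cv2.polylines(big,[((c4-[90,40])*2.5).round().astype(int)],True,(255,0,255),1);cv2.imwrite('pics/ov.png',big)
```

```text
[0.5787 0.1968 0.3285] 18.822182845818904 [-2.4161 -0.0533  1.5893 -0.4165  0.6996  0.8598] [[0.5717 0.1046 0.1139]]
w handle-only x 307 334 ymax 203 low end x mean 320.3849840255591
a handle-only x 343 356 ymax 287 low end x mean 349.0836653386454
w handle-only x 306 332 ymax 203 low end x mean 318.9983870967742
a handle-only x 343 357 ymax 287 low end x mean 349.5709090909091
mask w ymax 201 low x 318.7057654075547 307 330
```

View pics/ov.png

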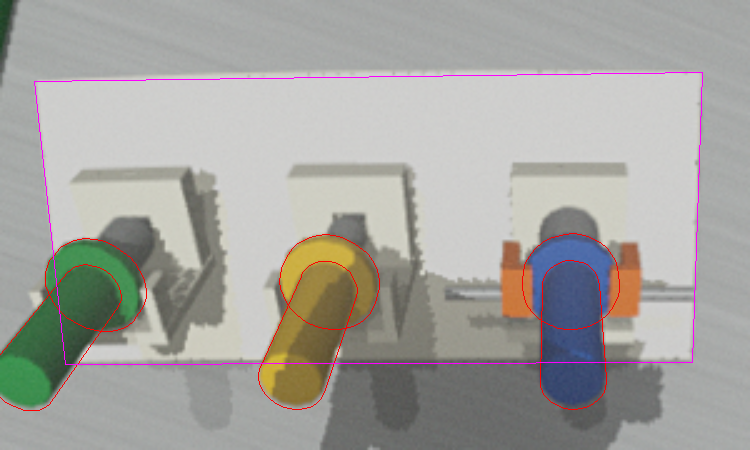

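The overlay fits: all three handle outlines, the collars and the base edges lie on the image to within about 1–2 px. Next is the pre-grasp along the corer axis.

```bash
cat >> h.py <<'E'
RK=np.array([.5779,.1976,np.deg2rad(19)])
def pose(d,phi=0.,y=-.085,off=(0,0)):
    """tool pose on corer axis, d from tip, tipped by phi(rad) towards rack +y about the tip"""
    a0=np.array([-S25,0,C25]);x0=np.array([C25,0,S25])
    a=a0*np.cos(phi)+np.array([0,np.sin(phi),0])
    p=rackpt(RK,np.array([0,y,.036])+a*d)[0];Z=R.from_euler('z',RK[2])
    return p,frame(Z.apply(x0),-Z.apply(a))
E
python3 - <<'E'
from h import *
p,r=pose(.18);print(p);rel(p,r);print(pose(.094)[0])
E
```

```text
[0.53364648 0.09246453 0.1991354 ]
row [0.0012, 0.0173, 0.2486] [-0.0001, 0.1389, 0.0004]
[0.56801151 0.10429736 0.12119293]
```

Call:
{"op": "carry_out", "data": {"series": [0.001,0.017,0.249,0,0.139,0,50,0.001,0.017,0.249,0,0.139,0,50,0.001,0.017,0.249,0,0.139,0,50,0.001,0.017,0.249,0,0.139,0,50,0.001,0.017,0.249,0,0.139,0,50]}}

```text
time: 4.45
position: [0.5306, 0.0928, 0.197]
tcp_rot: [-0.037, 0.963, 0.161, 0.212]
wrist_force: [0.3, -0.3, 0.1]
grip_width: 0.0498
finger_force: 0.0
```

Run:
```python
from h import *
np.set_printoptions(precision=4,suppress=True)
print(cur()[0])
rel(*pose(.094))
w=snap('wrist','w3.png');x=w['img'].astype(int);m=(x[...,2]>1.5*x[...,0]+10)&(x[...,2]>x[...,1]+20)
k,l,s,ce=cv2.connectedComponentsWithStats(m.astype(np.uint8));print([(s[i].tolist(),ce[i].round(1)) for i in range(1,k) if s[i,4]>100])
P=rackpt(RK,np.array([axpt(.056),axpt(.116)]));h=sil(w,P[0],P[1],.01)[:,0];print('model handle',h.min(0),h.max(0))
P=rackpt(RK,np.array([axpt(.05),axpt(.056)]));h=sil(w,P[0],P[1],.017)[:,0];print('model collar',h.min(0),h.max(0))
```

```text
[0.5306 0.0928 0.197 ]
row [0.009, 0.0038, 0.2131] [-0.0007, 0.0009, -0.0001]
[([292, 210, 41, 70, 1895], array([311.9, 244.9])), ([118, 442, 41, 38, 690], array([139.5, 467.9]))]
model handle [293.6091 221.1967] [331.3692 282.4101]
model collar [287.696 209.263] [337.539  259.1775]
```

View pics/w3.png

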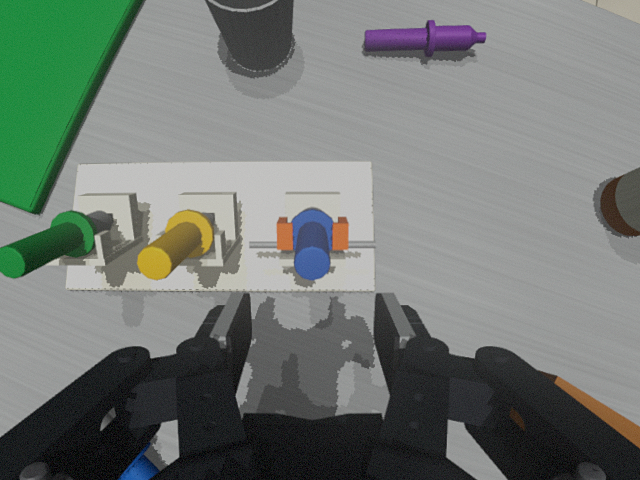

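The wrist view shows the blue corer centred between the open pads at (312,245), clear of the jaws at (283,233) and (341,232). The model handle box matches to about 2 px, so I'll go down the axis.

Call:
{"op": "carry_out", "data": {"series": [0.009,0.004,0.1,0,0,0,50,0.009,0.004,0.15,0,0,0,50,0.009,0.004,0.19,0,0,0,50,0.009,0.004,0.213,0,0,0,50,0.009,0.004,0.213,0,0,0,50]}}

```text
time: 5.0
position: [0.5724, 0.1047, 0.123]
tcp_rot: [-0.036, 0.963, 0.163, 0.213]
wrist_force: [-0.2, -0.5, -1.2]
grip_width: 0.0499
finger_force: 0.0
```

Run:
```python
from h import *
print(cur()[0],ctrl.observe()['wrist_force']);rel(*pose(.094))
```

```text
[0.57243591 0.1046944  0.12302852] [-0.24407478 -0.54007886 -1.19567559]
row [-0.0117, -0.0027, -0.0004] [-0.0005, 0.0001, 0.0008]
```

Call:
{"op": "carry_out", "data": {"series": [-0.009,-0.002,0,0,0,0,50,-0.009,-0.002,0,0,0,0,50,-0.009,-0.002,0,0,0,0,10,-0.009,-0.002,0,0,0,0,10,-0.009,-0.002,0,0,0,0,10], "force": 70}}

```text
time: 5.5
position: [0.5677, 0.1045, 0.1226]
tcp_rot: [-0.036, 0.963, 0.162, 0.214]
wrist_force: [-2.5, 1.8, 4.9]
grip_width: 0.0187
finger_force: 68.0
```

Call:
{"op": "carry_out", "data": {"series": [0,0,0,0,0,0,10,0,0,0,0,0,0,10,0,0,0,0,0,0,10]}}

```text
time: 5.8
position: [0.5677, 0.1046, 0.1227]
tcp_rot: [-0.036, 0.963, 0.162, 0.214]
wrist_force: [-3.7, 2.0, 5.2]
grip_width: 0.0186
finger_force: 68.1
```

Run:
```python
from h import *
o=ctrl.observe();print(cur()[0],o['wrist_force'],o['torque'],o['grip_width']);rel(*pose(.094))
for ph in (5,10,11.5): print(ph);rel(*pose(.094,np.deg2rad(ph)));rel(*pose(.094,-np.deg2rad(ph)))
```

```text
[0.56771963 0.10459602 0.12266529] [-3.72857499  2.03739188  5.17237428] [0.53550842 0.36145563 0.37851941] 0.01863133771271288
row [-0.0012, 0.0009, 0.0035] [-0.0005, -0.0004, 0.0006]
5
row [-0.0011, -0.0195, 0.0044] [-0.0283, -0.0004, 0.0006]
row [-0.0012, 0.0214, 0.0044] [0.0273, -0.0004, 0.0006]
10
row [-0.0011, -0.0399, 0.0072] [-0.0561, -0.0005, 0.0006]
row [-0.0012, 0.0418, 0.007] [0.0551, -0.0004, 0.0006]
11.5
row [-0.0011, -0.0459, 0.0083] [-0.0644, -0.0005, 0.0006]
row [-0.0013, 0.0478, 0.0082] [0.0634, -0.0003, 0.0006]
```

The handle is held at 18.6 mm opening. Rock first towards rack +y.

Call:
{"op": "carry_out", "data": {"series": [0,-0.0123,0,-0.0167,0,0,10,0,-0.0246,0.0013,-0.0333,0,0,10,0,-0.0347,0.0026,-0.0472,0,0,10,0,-0.0347,0.0026,-0.0472,0,0,10,0,-0.0347,0.0026,-0.0472,0,0,10], "force": 90}}

```text
time: 6.3
position: [0.5639, 0.1172, 0.1221]
tcp_rot: [0.036, 0.962, 0.146, 0.226]
wrist_force: [-4.8, -2.8, 8.2]
grip_width: 0.0179
finger_force: 88.7
```

Run:
```python
from h import *
np.set_printoptions(precision=3,suppress=True)
o=ctrl.observe();print(np.array(o['wrist_force']));rel(*pose(.094,np.deg2rad(8.5)))
w=snap('wrist');im=w['img'][...,::-1][180:330,230:400];cv2.imwrite('pics/w4.png',cv2.resize(im,None,fx=4,fy=4,interpolation=cv2.INTER_CUBIC)[:600])
```

```text
[-4.778 -2.828  8.244]
row [-0.0018, -0.0015, 0.0041] [0.0001, -0.0007, 0.001]
```

View pics/w4.png

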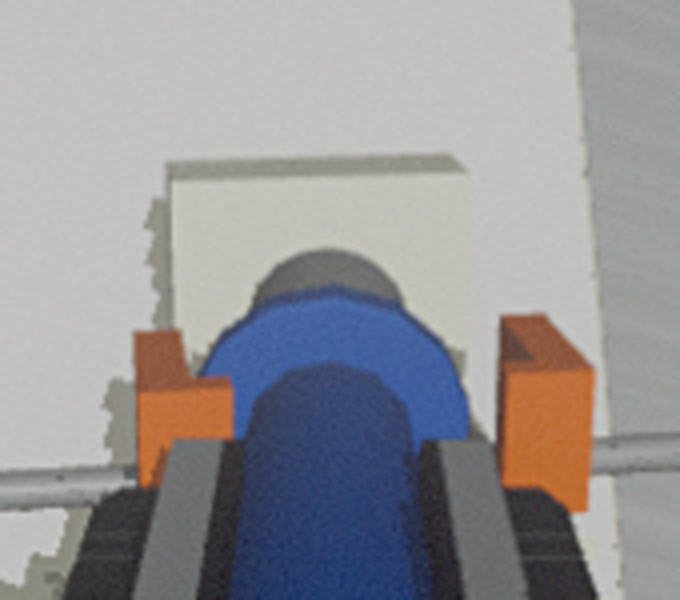

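The enlarged crop shows the left jaw pressed out by the collar. The lip-to-lip gap is about 33 mm against 27 mm when closed, so the left jaw is back about 6 mm. The pads are behind the jaws and clear of them. Now I'll rock the other way.

Run:
```python
from h import *
p0,R0=pose(.094,np.deg2rad(8.5))
for ph in (4,0,-4,-7,-8.8,0):
    p,r=pose(.094,np.deg2rad(ph));print(ph,np.round(R0.inv().apply(p-p0)/.4,4),np.round((R0.inv()*r).as_rotvec()/np.pi,4))
```

```text
4 [0.     0.0184 0.0007] [0.025 0.    0.   ]
0 [0.     0.0347 0.0026] [ 0.0472 -0.     -0.    ]
-4 [0.     0.0509 0.0056] [ 0.0694  0.     -0.    ]
-7 [0.     0.0628 0.0085] [ 0.0861  0.     -0.    ]
-8.8 [0.     0.0699 0.0106] [ 0.0961  0.     -0.    ]
0 [0.     0.0347 0.0026] [ 0.0472 -0.     -0.    ]
```

Call:
{"op": "carry_out", "data": {"series": [0,0.0184,0.0007,0.025,0,0,10,0,0.0347,0.0026,0.0472,0,0,10,0,0.0509,0.0056,0.0694,0,0,10,0,0.0628,0.0085,0.0861,0,0,10,0,0.0699,0.0106,0.0961,0,0,10]}}

```text
time: 6.85
position: [0.5722, 0.0921, 0.1218]
tcp_rot: [-0.113, 0.957, 0.178, 0.2]
wrist_force: [-6.1, 10.0, 8.2]
grip_width: 0.018
finger_force: 89.0
```

Call:
{"op": "carry_out", "data": {"series": [0,0,0,0,0,0,10,0,0,0,0,0,0,10,0,0,0,0,0,0,10]}}

```text
time: 7.15
position: [0.5722, 0.0924, 0.1217]
tcp_rot: [-0.112, 0.957, 0.178, 0.2]
wrist_force: [-4.1, 6.1, 6.5]
grip_width: 0.018
finger_force: 89.3
```

Run:
```python
from h import *
np.set_printoptions(precision=3,suppress=True)
o=ctrl.observe();print(np.array(o['wrist_force']),o['grip_width']);rel(*pose(.094,np.deg2rad(-8.8)));rel(*pose(.094))
w=snap('wrist');im=w['img'][...,::-1][180:330,230:400];cv2.imwrite('pics/w5.png',cv2.resize(im,None,fx=4,fy=4,interpolation=cv2.INTER_CUBIC)[:600])
x=w['img'].astype(int);m=(x[...,0]>170)&(x[...,1]<130)&(x[...,2]<80)
k,l,s,ce=cv2.connectedComponentsWithStats(m.astype(np.uint8));print([s[i].tolist() for i in range(1,k) if s[i,4]>40])
```

```text
[-4.121  6.144  6.462] 0.018047315387925818
row [-0.0008, 0.005, 0.0031] [-0.0015, -0.0001, 0.0005]
row [-0.0007, -0.031, 0.006] [-0.0504, -0.0002, 0.0005]
[[233, 270, 23, 37, 732], [335, 276, 23, 25, 328]]
```

View pics/w5.png

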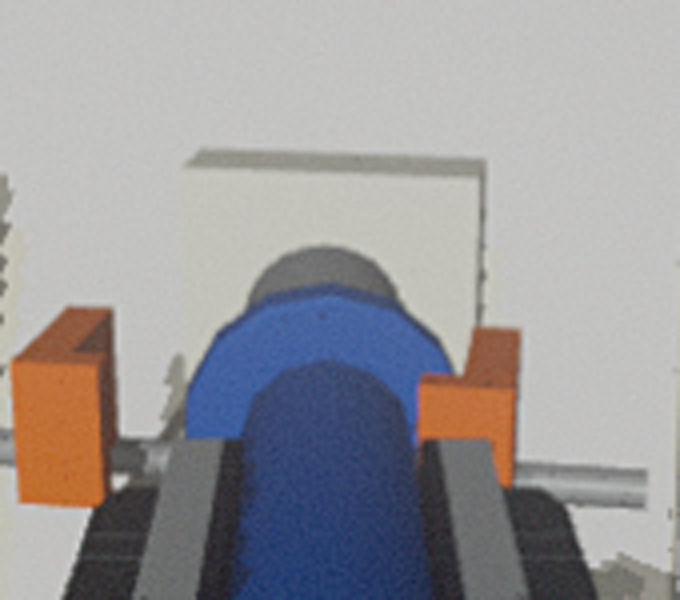

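Both jaws are now back: the lip-to-lip gap is about 38 mm, from crop x=113 to x=418. I'll push a little more for margin, then centre.

Call:
{"op": "carry_out", "data": {"series": [0,0.005,0.001,0.006,0,0,10,0,0.005,0.001,0.006,0,0,10,0,-0.018,0.001,-0.025,0,0,10,0,-0.0355,0.003,-0.049,0,0,10,0,-0.0355,0.003,-0.049,0,0,10]}}

```text
time: 7.7
position: [0.5673, 0.1059, 0.1227]
tcp_rot: [-0.035, 0.962, 0.164, 0.215]
wrist_force: [-3.0, -0.6, 5.9]
grip_width: 0.0184
finger_force: 89.0
```

Run:
```python
from h import *
np.set_printoptions(precision=3,suppress=True)
o=ctrl.observe();print(np.array(o['wrist_force']),o['grip_width']);rel(*pose(.094));rel(*pose(.194))
```

```text
[-2.971 -0.618  5.888] 0.01838439873849405
row [-0.0013, 0.0045, 0.0037] [0.0, -0.0007, 0.0017]
row [-0.0007, 0.0045, -0.2463] [0.0, -0.0007, 0.0017]
```

Call:
{"op": "carry_out", "data": {"series": [0,0.003,0,0,0,0,10,0,0.003,-0.015,0,0,0,10,0,0.003,-0.03,0,0,0,10,0,0.003,-0.05,0,0,0,10,0,0.003,-0.07,0,0,0,10]}}

```text
time: 8.2
position: [0.557, 0.0979, 0.1472]
tcp_rot: [-0.036, 0.963, 0.162, 0.213]
wrist_force: [0.6, 0.3, -1.5]
grip_width: 0.0181
finger_force: 88.9
```

Call:
{"op": "carry_out", "data": {"series": [0,0,-0.06,0,0,0,10,0,0,-0.12,0,0,0,10,0,0,-0.18,0,0,0,10,0,0,-0.24,0,0,0,10,0,0,-0.24,0,0,0,10]}}

```text
time: 8.7
position: [0.5198, 0.0844, 0.2378]
tcp_rot: [-0.034, 0.962, 0.162, 0.217]
wrist_force: [1.3, -0.3, -1.7]
grip_width: 0.0185
finger_force: 88.9
```

Run:
```python
from h import *
import pickle
np.set_printoptions(precision=3,suppress=True)
o=ctrl.observe();print(cur()[0],np.array(o['wrist_force']),o['grip_width'])
c=snap('wrist');cv2.imwrite('pics/w6.png',c['img'][...,::-1]);pickle.dump({k:np.array(v) for k,v in c.items()},open('w6.pkl','wb'))
al=np.deg2rad(19);rel([.47,-.19,.25],frame([np.cos(al),np.sin(al),0],[0,0,-1]))
```

```text
[0.52  0.084 0.238] [ 1.277 -0.287 -1.723] 0.018531095410401204
row [-0.2943, 0.6087, -0.1756] [0.0008, -0.1401, 0.0004]
```

View pics/w6.png

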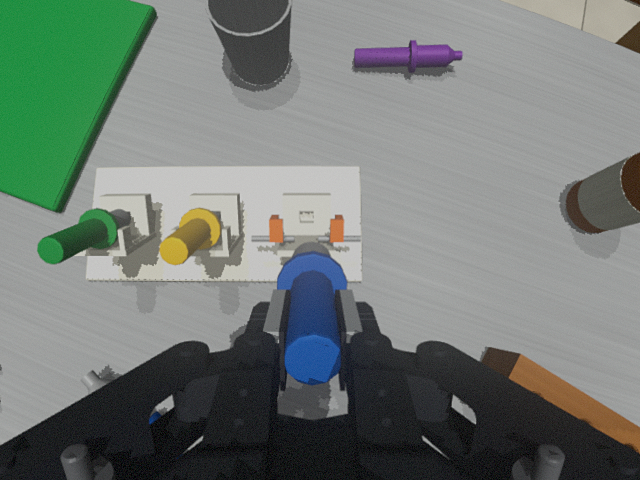

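The corer is drawn out, held at (313,320). The jaws at (276,229) and (337,229) are spread, and the green and yellow corers and the pot are undisturbed. Next I'll fit the corer's in-hand pose from this image.

```bash
cat > fit.py <<'E'
from h import *
from scipy.optimize import minimize
def fit(w,p,r):
    x=w['img'].astype(int);m=((x[...,2]>1.5*x[...,0]+10)&(x[...,2]>x[...,1]+20))
    k,l,s,ce=cv2.connectedComponentsWithStats(m.astype(np.uint8));i=min((i for i in range(1,k) if s[i,4]>800),key=lambda i:abs(ce[i][0]-312));m=(l==i)
    dt=np.where(m,-cv2.distanceTransform(m.astype(np.uint8),2,5),cv2.distanceTransform((~m).astype(np.uint8),2,5))
    ys=np.arange(480)[:,None]+0*np.arange(640);top,bot=np.nonzero(m.any(1))[0][[0,-1]]
    # contour points on free arcs only: collar front arc and handle end arc
    cs,_=cv2.findContours(m.astype(np.uint8),cv2.RETR_EXTERNAL,cv2.CHAIN_APPROX_NONE);c=max(cs,key=len)[:,0].astype(float)
    A=c[(c[:,1]<top+32)];B=c[(c[:,1]>bot-28)]
    def hull(v):
        d=R.from_rotvec([v[2],v[3],0]).apply([0,0,-1.]);q=lambda t:p+r.apply(np.array([v[0],v[1],.002+v[4]-.01])+d*t) # t: from handle centre
        q=lambda t:p+r.apply(np.array([v[0],v[1],.008+v[4]])+d*t)
        return sil(w,q(-.036),q(-.030),.017),sil(w,q(-.03),q(.03),.010)
    def res(v):
        h1,h2=hull(v);return [cv2.pointPolygonTest(h1,(a[0],a[1]),True) for a in A]+[cv2.pointPolygonTest(h2,(b[0],b[1]),True) for b in B]
    pri=np.array([.003,.0015,.03,.06,.004])
    f=lambda v:np.mean(np.clip(np.array(res(v))-.3,-6,6)**2)+.05*np.sum((v/pri)**2)
    b=minimize(f,np.zeros(5),method='Nelder-Mead',options=dict(initial_simplex=np.vstack([np.zeros(5),np.diag([.002,.002,.03,.03,.003])]),maxiter=1500,xatol=1e-5,fatol=1e-4))
    v=b.x;print('fit x,y mm',v[:2]*1e3,'tilt deg',np.rad2deg(v[2:4]),'dz mm',v[4]*1e3,'rms',np.sqrt(np.mean(np.square(res(v)))),len(A),len(B));return v
if __name__=='__main__':
    import pickle
    np.set_printoptions(precision=2,suppress=True)
    fit(pickle.load(open('w6.pkl','rb')),*cur())
E
python3 fit.py
```

```text
fit x,y mm [-1.53  1.44] tilt deg [0.32 0.3 ] dz mm 5.225654362658815 rms 0.6563326728402225 95 81
```

Call:
{"op": "carry_out", "data": {"series": [-0.29,0.61,-0.18,0,-0.14,0,10,-0.29,0.61,-0.18,0,-0.14,0,10,-0.29,0.61,-0.18,0,-0.14,0,10,-0.29,0.61,-0.18,0,-0.14,0,10,-0.29,0.61,-0.18,0,-0.14,0,10]}}

```text
time: 9.25
position: [0.476, -0.1619, 0.2467]
tcp_rot: [-0.001, 0.986, 0.167, -0.002]
wrist_force: [1.4, 0.1, -1.5]
grip_width: 0.0183
finger_force: 88.8
```

Run:
```python
from h import *
print(cur()[0]);al=np.deg2rad(19);rel([.4904,-.2129,.19],frame([np.cos(al),np.sin(al),0],[0,0,-1]))
```

```text
[ 0.47599862 -0.16188227  0.24671877]
row [-0.0073, 0.1326, 0.1416] [-0.0006, 0.0015, 0.0012]
```

Call:
{"op": "carry_out", "data": {"series": [-0.007,0.133,0.07,0,0.001,0.001,10,-0.007,0.133,0.11,0,0.001,0.001,10,-0.007,0.133,0.142,0,0.001,0.001,10,-0.007,0.133,0.142,0,0.001,0.001,10,-0.007,0.133,0.142,0,0.001,0.001,10]}}

```text
time: 9.75
position: [0.4901, -0.2103, 0.1915]
tcp_rot: [-0.0, 0.986, 0.165, -0.0]
wrist_force: [0.3, -0.5, -1.0]
grip_width: 0.0182
finger_force: 88.9
```

Call:
{"op": "carry_out", "data": {"series": [0,0,0,0,0,0,10,0,0,0,0,0,0,10]}}

```text
time: 9.95
position: [0.4909, -0.2109, 0.193]
tcp_rot: [0.001, 0.986, 0.165, 0.001]
wrist_force: [0.0, -0.7, -0.8]
grip_width: 0.018
finger_force: 88.9
```

Run:
```python
from fit import *
np.set_printoptions(precision=4,suppress=True)
p,r=cur();print(p,np.array(ctrl.observe()['wrist_force']));al=np.deg2rad(19);rel([.4904,-.2129,.19],frame([np.cos(al),np.sin(al),0],[0,0,-1]))
w=snap('wrist');v=fit(w,p,r)
print('axis dir',r.apply(R.from_rotvec([v[2],v[3],0]).apply([0,0,-1.])))
# holes 0,1,3 visible? use recognition of block
print([(np.round(d['box']).tolist(),round(d['confidence'],2)) for d in ctrl.recognise('wrist','block_hole0')])
for n in ['scene','top']:
    c=snap(n,n+'7.png')
    for nm,q in [('tip',[.4894,-.2132,p[2]-.096]),('collar',[.4894,-.2132,p[2]-.043]),('htop',[.4894,-.2132,p[2]+.02]),('hole',[.4894,-.2132,.06])]: print(n,nm,proj(c,q))
    x=c['img'].astype(int);m=((x[...,2]>1.5*x[...,0]+10)&(x[...,2]>x[...,1]+20));k,l,s,ce=cv2.connectedComponentsWithStats(m.astype(np.uint8));print([(s[i].tolist(),ce[i]) for i in range(1,k) if s[i,4]>25])
```

```text
[ 0.4909 -0.2109  0.193 ] [ 0.0391 -0.6614 -0.8332]
row [-0.0028, 0.0043, 0.0075] [0.0007, -0.0004, 0.0001]
fit x,y mm [-2.521   1.1284] tilt deg [0.4632 0.1233] dz mm 6.888574964190249 rms 0.7526258639354687 92 81
axis dir [-0.0014 -0.0069  1.    ]
[([282.0, 216.0, 302.0, 220.0], 0.7)]
scene tip [258.2081 201.5522]
scene collar [256.4508 184.3194]
scene htop [254.225  162.4085]
scene hole [259.3768 212.9809]
[([252, 161, 13, 29, 215], array([256.6279, 177.3767])), ([404, 239, 33, 32, 355], array([418.1606, 252.6507]))]
top tip [425.3737 273.5677]
top collar [430.9196 269.5743]
top htop [438.247  264.2915]
top hole [421.7953 276.142 ]
[([0, 153, 22, 5, 88], array([ 10.4205, 154.5114])), ([0, 159, 20, 16, 194], array([ 10.1134, 164.6959])), ([0, 243, 9, 31, 205], array([  2.9854, 256.7366])), ([425, 272, 11, 5, 28], array([430.0714, 274.25  ])), ([225, 318, 41, 32, 479], array([245.286 , 334.7871]))]
```

Run:
```python
from h import *
al=np.deg2rad(19);rel([.4911,-.2128,.14],frame([np.cos(al),np.sin(al),0],[0,0,-1]))
```

```text
row [0.0, 0.004, 0.131] [0.0004, -0.0002, -0.0002]
```

Call:
{"op": "carry_out", "data": {"series": [0,0.004,0.03,0,0,0,10,0,0.004,0.06,0,0,0,10,0,0.004,0.09,0,0,0,10,0,0.004,0.11,0,0,0,10,0,0.004,0.13,0,0,0,10]}}

```text
time: 10.65
position: [0.4905, -0.2132, 0.139]
tcp_rot: [0.0, 0.986, 0.164, -0.0]
wrist_force: [-6.9, 1.4, 25.3]
grip_width: 0.0183
finger_force: 91.9
```

Call:
{"op": "carry_out", "data": {"series": [0,0,0,0,0,0,10,0,0,0,0,0,0,10]}}

```text
time: 10.85
position: [0.4902, -0.2132, 0.1391]
tcp_rot: [-0.0, 0.986, 0.164, -0.001]
wrist_force: [-1.9, -1.6, -3.2]
grip_width: 0.018
finger_force: 88.7
```

Run:
```python
from h import *
o=ctrl.observe();print(cur()[0],o['wrist_force'],o['torque'])
al=np.deg2rad(19);rel([.4911,-.2128,.125],frame([np.cos(al),np.sin(al),0],[0,0,-1]))
```

```text
[ 0.49021681 -0.21317627  0.13914069] [-1.91264865 -1.6310662  -3.24084741] [-0.44351469  0.41420657  0.05220376]
row [0.0024, -0.0002, 0.0353] [-0.0001, 0.0005, -0.0004]
```

Call:
{"op": "carry_out", "data": {"series": [-0.002,0,0.01,0,0,0,10,-0.002,0,0.02,0,0,0,10,-0.002,0,0.03,0,0,0,10,-0.002,0,0.04,0,0,0,10,-0.002,0,0.045,0,0,0,10]}}

```text
time: 11.35
position: [0.49, -0.2134, 0.1214]
tcp_rot: [0.0, 0.986, 0.164, -0.0]
wrist_force: [-2.8, -1.7, 0.4]
grip_width: 0.0181
finger_force: 88.8
```

Run:
```python
from fit import *
np.set_printoptions(precision=4,suppress=True)
o=ctrl.observe();p,r=cur();print(p,np.array(o['wrist_force']),np.array(o['torque']));fit(snap('wrist'),p,r)
```

```text
[ 0.49   -0.2134  0.1214] [-2.7852 -1.7228  0.3719] [-0.4739  0.4775 -0.0534]
fit x,y mm [-2.6294  1.1751] tilt deg [ 0.3734 -0.1378] dz mm 6.865075596147705 rms 0.7286457115578866 94 81
```

Call:
{"op": "carry_out", "data": {"series": [-0.001,0,0.008,0,0,0,10,-0.001,0,0.016,0,0,0,10,-0.001,0,0.024,0,0,0,10,-0.001,0,0.028,0,0,0,10,-0.001,0,0.028,0,0,0,10]}}

```text
time: 11.9
position: [0.4896, -0.2133, 0.1101]
tcp_rot: [-0.0, 0.986, 0.164, -0.0]
wrist_force: [-1.6, -1.4, -2.2]
grip_width: 0.0179
finger_force: 88.8
```

Call:
{"op": "carry_out", "data": {"series": [0,0,0.004,0,0,0,10,0,0,0.008,0,0,0,10,0,0,0.008,0,0,0,10]}}

```text
time: 12.2
position: [0.4897, -0.2134, 0.1072]
tcp_rot: [0.0, 0.986, 0.164, 0.0]
wrist_force: [-1.2, -1.1, -2.8]
grip_width: 0.0179
finger_force: 88.8
```

Call:
{"op": "carry_out", "data": {"series": [0,0,0.004,0,0,0,10,0,0,0.008,0,0,0,10,0,0,0.008,0,0,0,10]}}

```text
time: 12.5
position: [0.4899, -0.2134, 0.106]
tcp_rot: [0.001, 0.986, 0.165, 0.0]
wrist_force: [-5.6, 1.3, 15.2]
grip_width: 0.0182
finger_force: 91.0
```

Contact came at TCP z = 0.106, which is where the seated height was expected. Release and retreat.

Call:
{"op": "carry_out", "data": {"series": [0,0,0,0,0,0,45,0,0,0,0,0,0,45,0,0,0,0,0,0,45,0,0,0,0,0,0,45,0,0,0,0,0,0,45]}}

```text
time: 13.0
position: [0.4896, -0.2133, 0.1039]
tcp_rot: [-0.0, 0.986, 0.164, -0.0]
wrist_force: [0.1, -0.7, 0.4]
grip_width: 0.0451
finger_force: 0.0
```

Call:
{"op": "carry_out", "data": {"series": [0,0,-0.08,0,0,0,45,0,0,-0.18,0,0,0,45,0,0,-0.28,0,0,0,45,0,0,-0.35,0,0,0,45,-0.2,0,-0.35,0,0,0,45]}}

```text
time: 13.5
position: [0.4474, -0.2308, 0.2489]
tcp_rot: [0.004, 0.986, 0.167, 0.005]
wrist_force: [-0.3, -2.2, -0.8]
grip_width: 0.0452
finger_force: 0.0
```

Call:
{"op": "carry_out", "data": {"series": [-0.15,0,0,0,0,0,45,-0.15,0,0,0,0,0,45,-0.15,0,0,0,0,0,45]}}

```text
time: 13.8
position: [0.3845, -0.2495, 0.2444]
tcp_rot: [0.0, 0.987, 0.163, 0.0]
wrist_force: [0.3, -0.5, -0.2]
grip_width: 0.0449
finger_force: 0.0
```

Run:
```python
from h import *
np.set_printoptions(precision=4,suppress=True)
p,r=cur();print(p)
def mk(c):
    x=c['img'].astype(int);return (x[...,2]>1.5*x[...,0]+10)&(x[...,2]>x[...,1]+20)
H=np.array([.4897,-.2132,.06])
for n in ['wrist','scene','top']:
    c=snap(n,n+'8.png');k,l,s,ce=cv2.connectedComponentsWithStats(mk(c).astype(np.uint8))
    for z in (0,.01):
        im=np.zeros((480,640),np.uint8)
        for d0,d1,rr in [(0,.006,.017),(.006,.066,.01)]:
            cv2.fillConvexPoly(im,sil(c,H+[0,0,d0+z],H+[0,0,d1+z],rr).round().astype(int),1)
        ys,xs=np.nonzero(im);print(n,'model dz',z,xs.min(),ys.min(),np.ptp(xs)+1,np.ptp(ys)+1,len(xs),xs.mean(),ys.mean())
    print('blobs',[(s[i].tolist(),ce[i]) for i in range(1,k) if s[i,4]>25])
```

```text
[ 0.3845 -0.2495  0.2444]
wrist model dz 0 287 47 46 57 2005 309.530174563591 75.92468827930175
wrist model dz 0.01 286 43 48 60 2173 309.34422457432123 73.38702254947077
blobs [([290, 48, 44, 54, 1516], array([311.438 ,  74.4624]))]
scene model dz 0 252 190 15 29 289 258.35640138408303 204.7923875432526
scene model dz 0.01 252 186 15 29 295 258.2542372881356 201.74915254237288
blobs [([254, 190, 13, 27, 220], array([259.4955, 204.4409])), ([404, 239, 33, 32, 359], array([418.1643, 252.6713]))]
top model dz 0 414 266 20 19 268 423.339552238806 274.8768656716418
top model dz 0.01 415 266 20 18 275 424.2218181818182 274.15272727272725
blobs [([0, 153, 22, 4, 87], array([ 10.3793, 154.4828])), ([0, 159, 20, 15, 193], array([ 10.0622, 164.6425])), ([0, 243, 8, 31, 204], array([  2.9853, 256.8382])), ([415, 267, 18, 16, 197], array([422.9594, 274.4518])), ([225, 318, 41, 32, 479], array([245.2777, 334.7766]))]
```

Run:
```python
from h import *
for n,box in [('scene',(300,460,240,420)),('top',(170,260,120,270))]:
    A=cv2.imread(f'pics/{n}0.png').astype(int);B=cv2.imread(f'pics/{n}8.png').astype(int);x0,x1,y0,y1=box
    for nm,f in [('green',lambda i:(i[...,1]>1.5*i[...,2])&(i[...,1]>i[...,0]*1.2+15)),('yellow',lambda i:(i[...,2]>120)&(i[...,1]>90)&(i[...,0]<60))]:
        for I in (A,B):
            ys,xs=np.nonzero(f(I[y0:y1,x0:x1]));print(n,nm,len(xs),np.median(xs),np.median(ys),xs.mean().round(1),ys.mean().round(1))
A=cv2.imread('pics/top0.png').astype(int);B=cv2.imread('pics/top8.png').astype(int)
d=np.abs(A-B).max(2)>50;print('pan diff',d[120:175,205:250].sum(),'sauce diff',d[140:200,380:420].sum())
r=ctrl.job_done();print(r)
```

```text
scene green 1433 144.0 154.0 143.8 132.8
scene green 1435 144.0 154.0 143.8 132.6
scene yellow 215 92.0 45.0 90.3 43.9
scene yellow 232 92.0 45.0 90.6 44.0
top green 248 25.0 126.0 20.5 105.8
top green 246 25.0 126.0 20.4 105.7
top yellow 50 65.5 116.0 65.6 115.9
top yellow 48 66.0 116.0 65.8 115.7
pan diff 0 sauce diff 0
the job is handed in; nothing more can be done
None
```

The large (blue) corer was rocked free of both jaws, drawn out and released standing in the 25 mm hole, collar down on the block to within what the cameras can show (about 2 mm). The other corers, pot and bottle show no movement in the pictures; the job is handed in, and no verdict was returned.

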